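# Pass the coin rack through the spring gate

## Task

On the coin test track, press the spring gate's long bar right down with a fingertip and keep it down, so that the gate leaf stays sunk, while you push the rack of test discs along the track, over the gate, until it is fully home against the end stop. Then let go, so that the gate springs up again behind the rack, and finish clear of everything. Push only: grasp and lift nothing, and leave the other things on the counter alone.

Things in the scene. Friction and masses are not known exactly. Their poses are not given: they have to be found in the camera images.
- track: Fixed straight coin track: aluminium deck 70 mm wide, deck top 50 mm above the counter, side wall tops 55 mm (walls at y -39 to -35 and 35 to 39 mm). Origin on the counter under the track's middle line at the gate. x = push direction along the deck (open end at x = -170 mm, end stop at +120 mm), y = across, towards the side with the gate's press bar, z up.
- end_stop (a point): Foot of the face of the end stop, a steel plate rising 30 mm above the deck (track frame 120, 0, 50 mm).
- gate (a joint): Angle of the spring gate, rad: 0 = shut (leaf up, kept there by a spring), grows as the bar is pressed down, hard stop at 0.33. The leaf is wholly below the deck from 0.25. The hinge runs along the track's x at track y = -46, z = 48 mm. The bar takes about 3 to 6 N downward anywhere along its length and springs back when let go.
- bar (a point): Middle of the top of the gate's press bar: dark steel, parallel to the track, 250 mm long (track x -185 to +65 mm), 20 mm wide, 8 mm thick, open space above it. Shut, this point lies at track (-60, 56, 92) mm; at 0.29 rad it has gone 31 mm down and 8 mm outwards (to y = 64 mm).
- leaf (a point): Middle of the top edge of the gate leaf: dark steel plate 6 mm thick across the track at track x = 0, from y = -6 to +28 mm, standing 8 to 16 mm above the deck when shut; it sinks into a slot as the bar is pressed.
- rack: Loose white plastic rack of six coin-like discs on the deck before the gate: 90 long, 64 wide, about 0.25 kg. Origin: centre of its underside; x along the track to the end stop. Its rear end (x = -45 mm) is an upright push plate 64 wide, 8 thick, 36 mm tall; the discs reach 35 mm. Home, its front (x = +45 mm) touches the end stop: origin at track x = +75 mm.
- key_tag: flat green plastic locker key tag 60 x 30 x 5 mm with a ring and key, lying on the counter (bystander); origin at the underside
- coin_slide: stainless coin slide mechanism 125 x 60 x 32 mm, lying on the counter (bystander); origin at the underside
- cylinder_plug: small upright brass lock cylinder plug, 28 mm across, 36 mm tall (bystander); origin at the underside
- wing_knob_a: chrome wing knob 60 mm across its wings, 31 mm tall, standing on the counter (bystander); origin at the underside
- wing_knob_b: a second, equal chrome wing knob (bystander); origin at the underside
- screwdriver: screwdriver 170 mm long lying on the counter (bystander)
- disc_tray: open plastic tray 110 x 80 x 22 mm with spare discs (bystander); origin at the underside
Mind the look-alikes: they are no part of the job. What is shaped like the rack but orange, pink or red is not meant.

How it is judged (in metres and radians):
On the way, in this order (a step that is already met when the one before it is completed fails the run):
1. the gate is held down with the rack still before it (value of joint gate above 0.24 rad and x of rack in the frame of track below -0.045 m), for 0.2 s.
2. the rack is halfway over the gate, which is held down (value of joint gate above 0.22 rad and x of rack in the frame of track between -0.015 and 0.02 m), for 0.02 s.
3. the rack is past the leaf, with the gate still held down (value of joint gate above 0.22 rad and x of rack in the frame of track above 0.055 m), for 0.02 s.
At the end, for the whole second after the job is handed in: the rack lies flat and still on the deck with its front end within 6 mm of the end stop, and the gate has sprung up again (under 0.03 rad) (x of rack in the frame of track above 0.069 m and y of rack in the frame of track between -0.006 and 0.006 m and height (world z) of rack between 0.046 and 0.054 m and angle between rack's own z axis and vertical below 0.06 rad and linear speed of rack below 0.01 m/s and value of joint gate below 0.03 rad); the robot touches nothing.
It fails at once if the rack is lifted (10 mm or more above the deck) or tipped over 0.25 rad (height (world z) of rack above 0.06 m or angle between rack's own z axis and vertical above 0.25 rad).
It fails at once if the gate rises under the rack (value of joint gate below 0.15 rad and x of rack in the frame of track between -0.035 and 0.035 m).
It fails at once if a bystander is moved more than 30 mm (distance of any of key_tag, coin_slide, cylinder_plug, wing_knob_a, wing_knob_b, screwdriver, disc_tray from where it was at the start of the episode above 0.03 m).
It also fails if it takes over 48 s, if anything falls off the work surface, if the arm or the gripper's body presses on something with over 40 N, if the wrist force passes 120 N, or if a joint passes its speed limit or range.

## Robot

A 6-joint arm with a two-finger parallel gripper is mounted at the origin on the work surface. World frame = base frame: x ahead of the robot, y to its left, z up, the work surface at z = 0. Lengths are in mm, angles in rad, forces in N, time in s.
With the tool pointing down it reaches from about 350 to 975 mm from the base axis. Payload 7.1 kg.
Tool frame: the origin (TCP) lies on the front face of the gripper's body, between the roots of the fingers; the fingertips stand 80 mm ahead of it and the grasp point (between the pads) lies 61 mm ahead of it (env.tips_ahead is the distance from the TCP to the fingertips, in mm); z points along the fingers, y is the direction in which the jaws open and shut (so a half turn about z gives the same grasp; the last joint's range is limited). The gripper opens to 88 mm and grips with 3 to 60 N. Pads are 20 mm wide; open, the fingers measure 115 mm over their backs; the gripper's body (75 mm by 178 mm) begins 61 mm behind the grasp point.
Start: joints at [1.315, 0.423, 1.63, -0, 1.089, -0.019], TCP at [146.59, 607.55, 302.675] pointing down, gripper open.
Joint ranges: [-3, 3], [-0.9, 2.11], [0.09, 2.58], [-1.31, 4.45], [0.11, 2.69], [-2.54, 2.54]. Speed limits (rad/s): [2.39, 2.39, 3.01, 3.14, 3.14, 3.14].

## Interface

Orientations are given as a unit quaternion [x, y, z, w].
In Python, from station import env, set_gripper, viewer, workorder gives the robot as it stands. Calls block until the motion is done:
- env.reach(position, orientation): joint-space move of the TCP to a pose.
- env.move_l(position, rot=None, rate=150, f_stop=None): straight line of the TCP; rot=None keeps the orientation; rate is the mean speed in mm/s. With f_stop (N) it stops when the force on the tool has changed by that much, and returns True; else False.
- env.move_joints(angles): joint-space move.
- set_gripper(opening): finger opening in mm; the grip force is fixed at half the most; returns when the fingers have stopped.
- env.hold(seconds).
- env.ik(position, orientation): joint angles nearest the present ones, or None.
- env.read_state(): the state.
- viewer.camera(name): name is "scene" or "top" or "wrist"; returns the picture (480x640x3 uint8, blue, green, red); there is no depth.
- viewer.camera_params(name): a dict with "fx", "fy", "cx", "cy" (pixels), "pose" (4x4, takes a point from camera to world coordinates); the wrist camera has in their place "tool_from_camera" (4x4, takes a point from camera to tool coordinates, whose origin is the TCP and whose axes are the flange's). Camera axes: x right, y up, looking along -z (the intrinsics and any distortion apply to the point x, -y, -z); pixel columns grow to the right and rows downward; lengths in mm; the calibration is good to about 2 mm. A picture is of the moment at which its call begins: read the wrist's pose just before it. camera_params takes no time and is no camera call.
A pose or a line that the arm cannot do raises env.IKError and nothing moves.
- workorder.sign_off(): hands the job in, once; it reports no verdict.
The state is a dict: "time_s": time; "qpos": joint angles; "dq": joint speeds; "tau": joint torques, N m; "tool_pos": TCP position; "orientation": TCP orientation; "force": force on the tool from outside, world axes, zero at the start; "wrist_torque": the same for the moment, N m; "width": finger opening in mm.
Only numpy, scipy, OpenCV 4.12 (cv2) and the standard library are available. Lean on these libraries where they do the work, as an engineer would, in place of code of your own. Each camera call takes 0.05 s, during which the arm holds its last target.

## Working session

There is one attempt and no reset: what is moved stays moved. The work goes in short steps, each a Python script; the robot and the scene stay as the last script left them, time stands still between calls to the robot, and variables do not carry over. Pictures are saved under pics/ and viewed, and the job is handed in when it is done.

```bash
ls; mkdir -p pics; python3 - <<'E'
from station import env,viewer
import cv2
for n in("scene","top","wrist"):
    cv2.imwrite(f"pics/{n}0.png",viewer.camera(n)); print(n,viewer.camera_params(n))
s=env.read_state();print(s['time_s'],s['tool_pos'],s['orientation'],s['width'])
E
```

```text
pics
scene {'fx': 440.34489985569104, 'fy': 440.34489985569104, 'cx': 316.141104532204, 'cy': 240.78912663004206, 'pose': array([[ 7.54348373e-01, -5.68519299e-01,  3.28244329e-01,
         8.30085984e+02],
       [ 6.56379146e-01,  6.44671500e-01, -3.91873798e-01,
        -3.24574930e+02],
       [ 1.11780528e-02,  5.11062094e-01,  8.59471109e-01,
         7.61745671e+02],
       [ 0.00000000e+00,  0.00000000e+00,  0.00000000e+00,
         1.00000000e+00]])}
top {'fx': 580.4189681001087, 'fy': 580.4189681001087, 'cx': 317.28241291959307, 'cy': 241.83770570549407, 'pose': array([[ 1.76970723e-02,  9.82534201e-01, -1.85238650e-01,
         3.82988895e+02],
       [-9.99842355e-01,  1.76578776e-02, -1.86145735e-03,
        -2.83016340e+01],
       [ 1.44197588e-03,  1.85242390e-01,  9.82691802e-01,
         1.11602333e+03],
       [ 0.00000000e+00,  0.00000000e+00,  0.00000000e+00,
         1.00000000e+00]])}
wrist {'fx': 424.88498042950164, 'fy': 424.88498042950164, 'cx': 322.79691027802835, 'cy': 239.26929486640307, 'tool_from_camera': array([[-1.87037364e-03,  9.52987526e-01,  3.03003759e-01,
         8.28980727e+01],
       [ 9.99998017e-01,  1.98948505e-03, -8.44362553e-05,
        -2.91470792e-01],
       [-6.83288145e-04,  3.03003000e-01, -9.52989357e-01,
        -8.25142832e+01],
       [ 0.00000000e+00,  0.00000000e+00,  0.00000000e+00,
         1.00000000e+00]])}
0.15 [146.51242346 607.24711135 302.10758448] [ 1.18103091e-01  9.93001165e-01 -5.83704421e-04 -7.87138956e-05] 87.92370060555214
```

View pics/scene0.png

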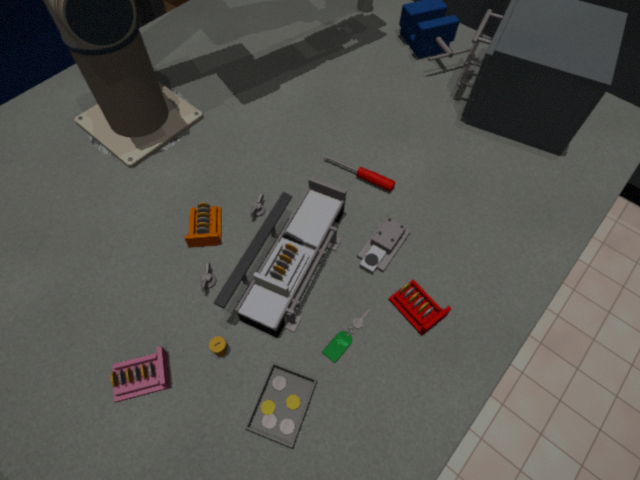

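View pics/top0.png

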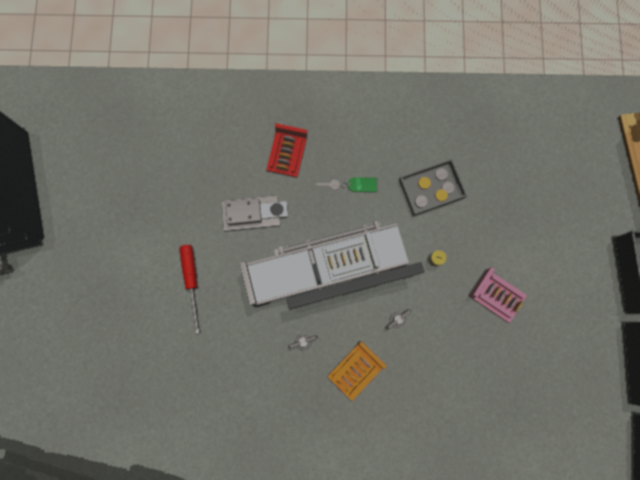

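The white rack sits on the track at top pixel (348,258). The bar, at (355,286), is on the robot side, the end stop is on the left at about (249,283), and the gate leaf is at (316,266). I'll zoom in to measure.

```bash
python3 - <<'E'
import cv2
a=cv2.imread('pics/top0.png')[210:320,235:435];cv2.imwrite('pics/topz.png',cv2.resize(a,None,fx=4,fy=4,interpolation=cv2.INTER_CUBIC))
a=cv2.imread('pics/scene0.png')[170:340,205:355];cv2.imwrite('pics/scz.png',cv2.resize(a,None,fx=3.5,fy=3.5,interpolation=cv2.INTER_CUBIC))
E
```

```text
(no output)
```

View pics/topz.png

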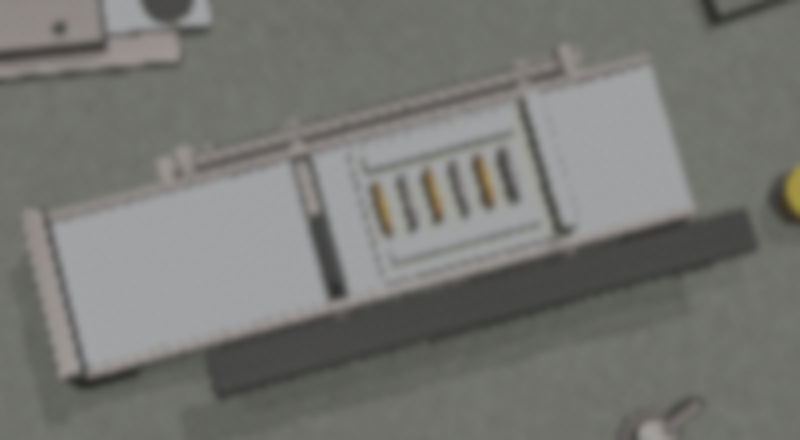

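View pics/scz.png

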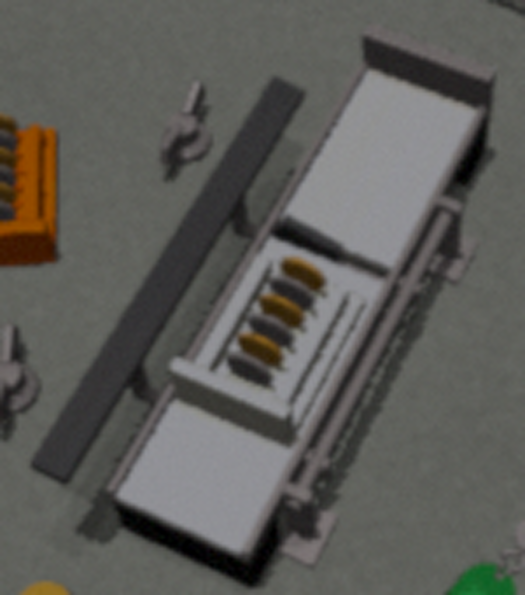

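```bash
cat > h.py <<'E'
import numpy as np
from scipy.spatial.transform import Rotation as R
from scipy.optimize import least_squares
def proj(P,c):
    T=np.linalg.inv(c['pose']);p=T[:3,:3]@P+T[:3,3]
    return np.array([c['cx']+c['fx']*p[0]/-p[2], c['cy']+c['fy']*-p[1]/-p[2]])
def ray(u,v,z,c):
    d=c['pose'][:3,:3]@np.array([(u-c['cx'])/c['fx'],-(v-c['cy'])/c['fy'],-1]);o=c['pose'][:3,3]
    return o+d*(z-o[2])/d[2]
E
python3 - <<'E'
from h import *
from station import viewer
ct,cs=viewer.camera_params('top'),viewer.camera_params('scene')
T=[((-185,46,92),(748,210)),((-185,66,92),(757,247)),((65,46,92),(208,352)),((65,66,92),(218,396)),((-170,-39,55),(652,56)),((-170,39,55),(694,213)),((120,-35,50),(50,215)),((120,35,50),(85,375))]
S=[((65,66,92),(278,77)),((65,46,92),(305,95)),((-185,66,92),(33,463)),((-185,46,92),(67,482)),((-170,35,50),(118,494)),((-170,-35,50),(255,555)),((120,35,50),(368,70)),((120,-35,50),(480,110))]
O=[(np.array(a,float),np.array(b)/4+[235,210],ct) for a,b in T]+[(np.array(a,float),np.array(b)/3.5+[205,170],cs) for a,b in S]
def w(a,p):
    c,s=np.cos(p[2]),np.sin(p[2]);return np.array([p[0]+c*a[0]-s*a[1],p[1]+s*a[0]+c*a[1],a[2]])
for nm,o in(('both',O),('top',O[:8]),('scene',O[8:])):
    f=lambda p:np.concatenate([proj(w(a,p),c)-b for a,b,c in o])
    r=least_squares(f,[350,0,1.7],loss='soft_l1');print(nm,r.x,np.round(f(r.x).reshape(-1,2),1).tolist())
    if nm=='both':p=r.x
def tr(P):
    c,s=np.cos(p[2]),np.sin(p[2]);d=P[:2]-p[:2];return np.round([c*d[0]+s*d[1],-s*d[0]+c*d[1]],1)
for n,q in(('dark line',[(522,98),(566,232)]),('dotted',[(545,85),(578,222)])):
    print(n,[tr(ray(u/4+235,v/4+210,86,ct)) for u,v in q])
print('scene rear top',[tr(ray(u/3.5+205,v/3.5+170,86,cs)) for u,v in [(172,373),(290,430)]],'front top',[tr(ray(u/3.5+205,v/3.5+170,86,cs)) for u,v in [(180,360),(300,415)]])
E
```

```text
both [537.16873945 -22.36311348   1.85327717] [[-0.6, -1.5], [0.5, -0.0], [-1.1, -0.3], [-0.8, -0.3], [-1.1, -1.2], [0.5, -0.7], [-0.2, 1.6], [0.3, -2.0], [-1.4, -0.7], [0.4, -2.2], [-1.2, 0.3], [-0.3, -0.3], [-0.7, 0.8], [-3.5, -0.0], [0.1, -0.6], [-0.0, 0.1]]
top [536.30955571 -22.98796251   1.8492706 ] [[-0.2, -0.6], [0.8, 0.9], [-0.9, 0.0], [-0.6, 0.0], [-0.5, -0.5], [0.9, 0.1], [0.2, 1.7], [0.4, -1.7]]
scene [538.0164197  -21.74909711   1.85721459] [[-1.0, -0.6], [0.8, -2.2], [-0.3, 0.6], [0.6, 0.0], [0.2, 1.0], [-2.5, 0.1], [0.4, -0.5], [0.3, -0.0]]
dark line [array([-102.8,  -27.5]), array([-104.9,   36.5])]
dotted [array([-114.5,  -30.6]), array([-111.3,   33.5])]
scene rear top [array([-113.2,   30.5]), array([-115.8,  -34.9])] front top [array([-105.4,   30.4]), array([-106.8,  -35.7])]
```

Track pose: origin (537, -22), yaw 1.853, and the top and scene views agree to about 1 mm. The rack's rear is at track x ≈ -113, so its origin is at about -68. Plan: open the jaws to 50 mm across the track, with one finger on the bar (y≈63) and the other behind the rack (y≈0).

```bash
cat >> h.py <<'E'
TP=np.array([537.1,-22.4]);YAW=1.853;TIPS=80.
from station import env,set_gripper,viewer
TIPS=float(env.tips_ahead)
def W(x,y,ztip):
    c,s=np.cos(YAW),np.sin(YAW);return [TP[0]+c*x-s*y,TP[1]+s*x+c*y,ztip+TIPS]
def ori(flip):
    ty=np.array([-np.sin(YAW),np.cos(YAW),0])*(-1 if flip else 1);tz=np.array([0,0,-1.]);tx=np.cross(ty,tz)
    return R.from_matrix(np.c_[tx,ty,tz]).as_quat()
def st():
    s=env.read_state();d=s['tool_pos'][:2]-TP;c,q=np.cos(YAW),np.sin(YAW)
    f=s['force'];print('t',round(s['time_s'],2),'track',np.round([c*d[0]+q*d[1],-q*d[0]+c*d[1],s['tool_pos'][2]-TIPS],1),'F track',np.round([c*f[0]+q*f[1],-q*f[0]+c*f[1],f[2]],1),'w',round(s['width'],1));return s
E
python3 - <<'E'
from h import *
print(TIPS)
for fl in(0,1):
    for x in(-137,22):
        for z in(180,63):
            q=env.ik(W(x,31,z),ori(fl));print(fl,x,z,None if q is None else np.round(q,2))
E
```

```text
80.0
0 -137 180 None
0 -137 63 None
0 22 180 None
0 22 63 None
1 -137 180 [-0.31  0.4   1.79 -0.    0.96 -0.59]
1 -137 63 [-0.31  0.57  1.84 -0.    0.73 -0.59]
1 22 180 [-0.04  0.3   1.93 -0.    0.91 -0.33]
1 22 63 [-0.04  0.5   1.99 -0.    0.65 -0.33]
```

```bash
python3 - <<'E'
from h import *
import cv2
env.reach(W(-137,31,180),ori(1)); set_gripper(50); st()
env.move_l(W(-137,31,112),rate=150); s=st()
for n in('top','scene','wrist'): cv2.imwrite(f'pics/{n}1.png',viewer.camera(n))
a=cv2.imread('pics/scene1.png')[170:340,205:355];cv2.imwrite('pics/scz1.png',cv2.resize(a,None,fx=3.5,fy=3.5))
E
```

```text
t 3.94 track [-137.   31.  180.] F track [-1.1  0.  -0.9] w 49.9
t 4.54 track [-137.2   30.8  112.3] F track [ 0.1 -0.2 -0.7] w 50.1
```

View pics/wrist1.png

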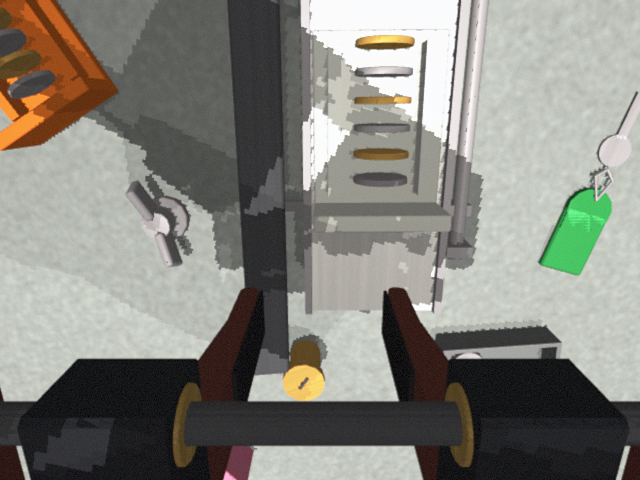

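View pics/scz1.png

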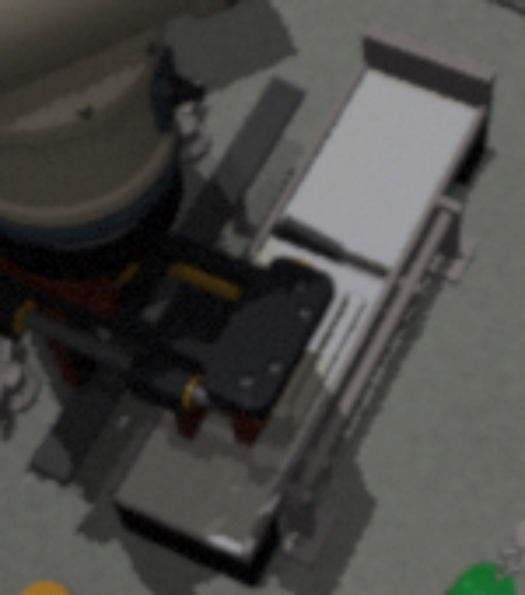

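The wrist view shows the fingers straddling as planned and square to the track: left fingertip near (255,292) by the bar, right one near (395,292) over the deck, clear of the rear plate at row ~228. I'll check the track pose by projecting it into this view.

```bash
python3 - <<'E'
from h import *
s=env.read_state();c=dict(viewer.camera_params('wrist'))
A=np.eye(4);A[:3,:3]=R.from_quat(s['orientation']).as_matrix();A[:3,3]=s['tool_pos']
c['pose']=A@c['tool_from_camera']
def t(x,y,z):
    w=np.array(W(x,y,z));w[2]-=TIPS;return np.round(proj(w,c),1)
for n,q in(('bar y66',[(-185,66,92),(0,66,92)]),('bar y46',[(-185,46,92),(0,46,92)]),('deck open wall',[(-170,39,55),(-170,-39,55)]),('plate rear top',[(-113,32,86),(-113,-32,86)])):
    print(n,[t(*a) for a in q])
E
```

```text
bar y66 [array([251.3, 375.9]), array([225. , -48.7])]
bar y46 [array([290.9, 375.7]), array([278.7, -48.7])]
deck open wall [array([306.8, 314.4]), array([441.9, 314. ])]
plate rear top [array([318. , 235.9]), array([454.9, 235.6])]
```

The projection matches the picture within about 3 px (~1.5 mm). Next I press the bar.

```bash
python3 - <<'E'
from h import *
import cv2
for z in(96,88,80,72,63):
    env.move_l(W(-137,31,z),rate=60); st()
env.hold(0.3); st()
for n in('scene','wrist'): cv2.imwrite(f'pics/{n}2.png',viewer.camera(n))
a=cv2.imread('pics/scene2.png')[170:340,205:355];cv2.imwrite('pics/scz2.png',cv2.resize(a,None,fx=3.5,fy=3.5))
E
```

```text
t 5.11 track [-136.8   31.3   95.4] F track [ 0.1  0.  -0.7] w 49.9
t 5.39 track [-137.2   30.8   88. ] F track [-0.5 -0.1  3.4] w 49.8
t 5.67 track [-137.1   31.    80.1] F track [-0.6  1.8  4.4] w 49.7
t 5.96 track [-137.    31.2   72.2] F track [-1.3  3.2  4.9] w 50.0
t 6.26 track [-137.    31.5   63.2] F track [-1.5  5.1  5.8] w 50.4
t 6.56 track [-137.    31.5   63.5] F track [-1.9  4.4  5.8] w 49.9
```

View pics/wrist2.png

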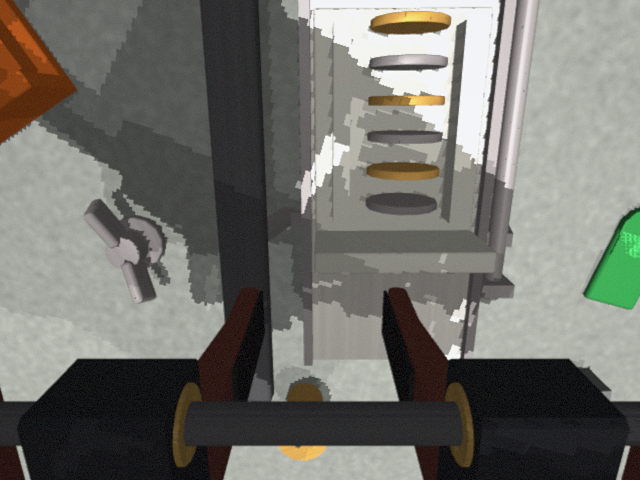

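View pics/scz2.png

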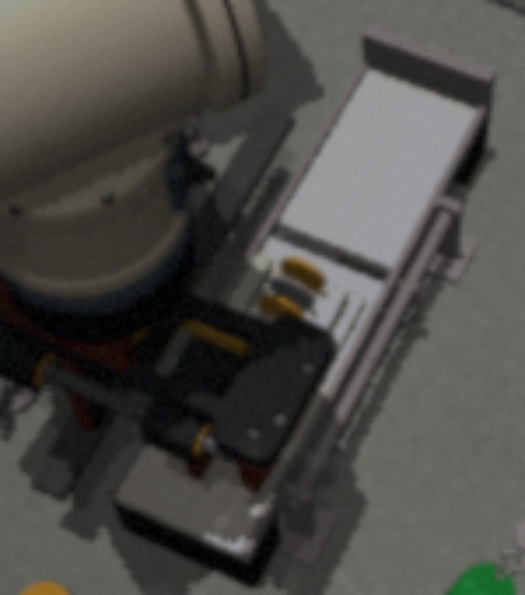

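In the scene crop the leaf has sunk (only the slot shows at (335,250)), with a 5.8 N downward press. Now I push, keeping the bar down.

```bash
python3 - <<'E'
from h import *
import cv2
env.hold(.1)
for x in(-120,-80,-35,0,12):
    print(env.move_l(W(x,31,62.3),rate=45,f_stop=18)); st()
for n in('top','scene','wrist'): cv2.imwrite(f'pics/{n}3.png',viewer.camera(n))
a=cv2.imread('pics/scene3.png')[170:340,205:355];cv2.imwrite('pics/scz3.png',cv2.resize(a,None,fx=3.5,fy=3.5))
E
```

```text
False
t 7.28 track [-120.6   29.8   63.4] F track [-2.1 -0.8  5.1] w 49.9
False
t 8.32 track [-80.9  29.7  63.3] F track [-4.1  0.2  5.2] w 50.3
False
t 9.47 track [-35.7  29.7  63.2] F track [-4.  -1.2  5. ] w 49.9
False
t 10.4 track [-0.5 29.7 63.2] F track [-3.2 -0.8  4.7] w 49.8
False
t 10.82 track [11.7 29.8 63.1] F track [-3.6 -1.2  4.5] w 50.0
```

View pics/wrist3.png

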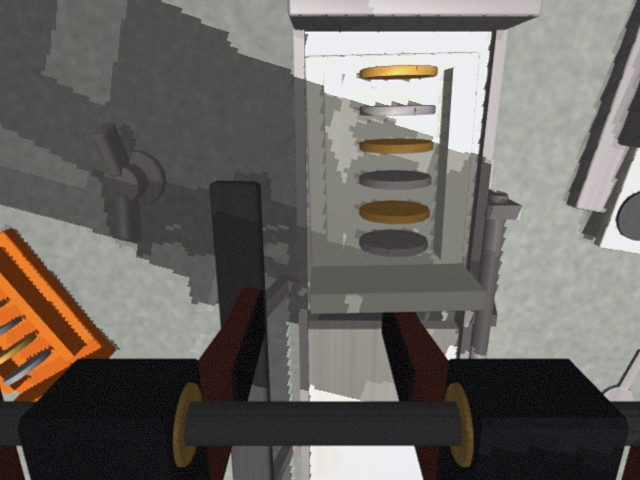

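View pics/scz3.png

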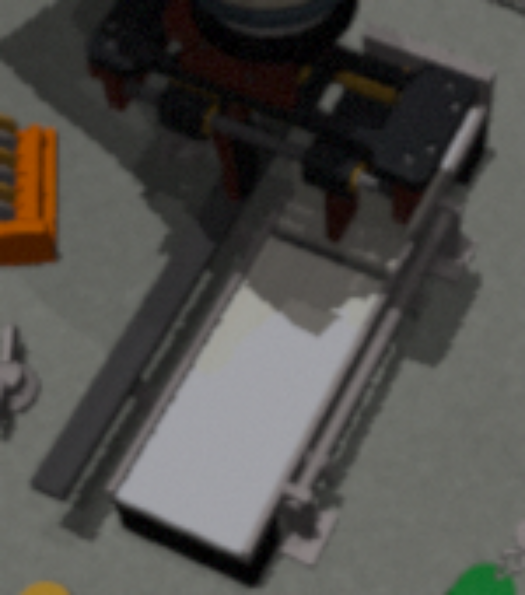

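The rack has about 10 mm left: its front is at row 52 and the end stop foot at about row 30. Gate still down. Final push until force is felt.

```bash
python3 - <<'E'
from h import *
import cv2
print(env.move_l(W(30,31,62.3),rate=15,f_stop=12)); st()
env.hold(.2);s=st()
cv2.imwrite('pics/wrist4.png',viewer.camera('wrist'))
E
```

```text
True
t 11.67 track [19.6 30.1 63.1] F track [-2.7  0.6  4.5] w 49.9
t 11.87 track [19.5 30.1 63. ] F track [-3.1  1.5  4.6] w 49.9
```

View pics/wrist4.png

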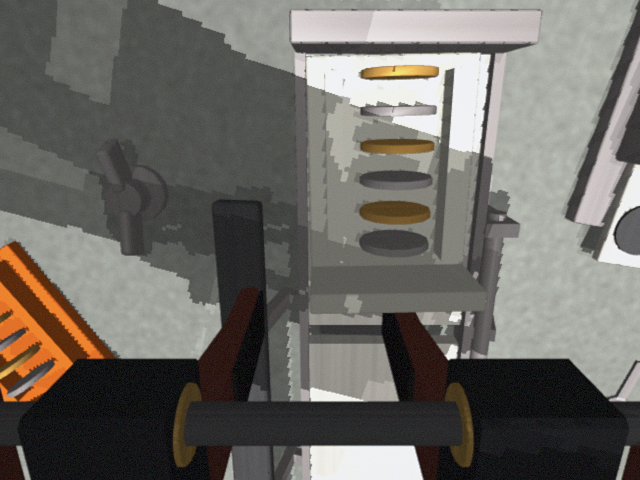

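It stopped on contact at TCP x = 19.6 (predicted 20), and no gap shows at the end stop. I back off 3 mm and lift straight up.

```bash
python3 - <<'E'
from h import *
import cv2
env.move_l(W(16.5,31,62.3),rate=30); st()
env.move_l(W(16.5,31,105),rate=60); st()
env.move_l(W(16.5,31,200),rate=120)
env.reach(W(-250,150,260),ori(1)); st()
for n in('top','scene'): cv2.imwrite(f'pics/{n}5.png',viewer.camera(n))
a=cv2.imread('pics/scene5.png')[170:340,205:355];cv2.imwrite('pics/scz5.png',cv2.resize(a,None,fx=3.5,fy=3.5))
a=cv2.imread('pics/top5.png')[210:320,235:435];cv2.imwrite('pics/topz5.png',cv2.resize(a,None,fx=4,fy=4))
E
```

```text
t 12.18 track [16.9 31.1 62.3] F track [2.  0.  4.8] w 49.9
t 13.03 track [ 16.6  31.5 104.7] F track [-0.1  0.3 -0.8] w 49.9
t 15.12 track [-249.1  149.7  259.4] F track [ 0.  -0.2  0.5] w 50.0
```

View pics/scz5.png

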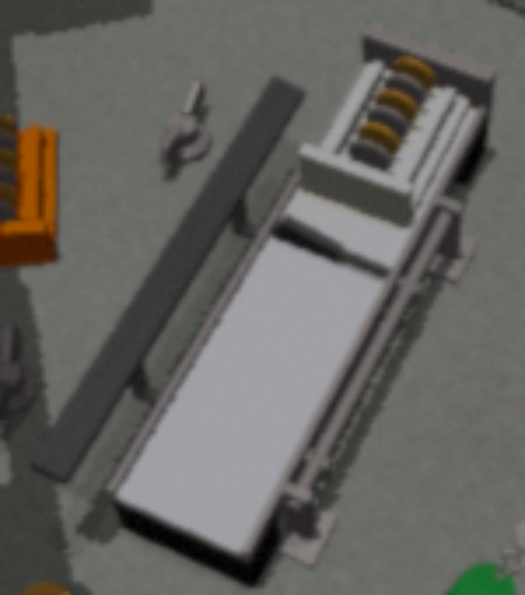

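View pics/topz5.png

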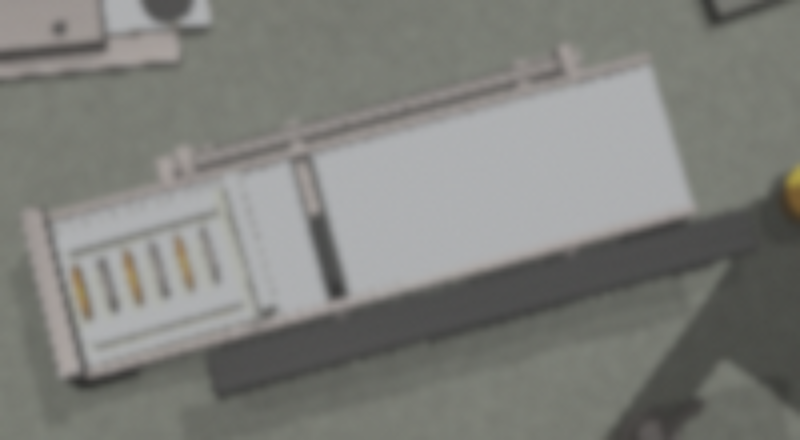

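The rack is flat against the end stop. The bar is back where it was at the start (scene crop (278,77) to (33,463)), the leaf is up again, and the arm is clear of everything.

```bash
python3 - <<'E'
from h import *
env.hold(.3); st()
from station import workorder
workorder.sign_off()
E
```

```text
t 15.52 track [-249.6  149.6  259.9] F track [0.3 0.4 0.2] w 49.9
the job is handed in; nothing more can be done
```

I pushed the rack fully home over the sunk gate, let the gate spring up behind it, and handed the job in at about 15.5 s. No verdict is reported back.

- **Method:** With the jaws open 50 mm, one fingertip held the bar down at about 5 N. The bar's geometry puts the gate at about 0.29 rad, but I had no direct angle reading. The other finger pushed the rack's rear plate along the track.
- **Home position:** The arm stopped on contact at track x = 19.6 mm; the expected point was 20 mm. I then backed off 3 mm and lifted straight up.
- **Last checks:** The final pictures show no visible gap at the end stop, with the rack flat. The bar and leaf are back in their starting positions, and the bystanders in the cropped views are where they were. I did not check the bystanders outside those crops, but the arm never came near them at low height. The arm is clear of everything, with under 1 N on the tool.
- **Disagreements:** The camera calibration and the track pose agreed only to about 1–2 mm. None of the checks failed.

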